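Tap the bin's wedge tight

TASK

The front of the steel tilt-out bin stands ajar and its wooden wedge is only loosely started in the steel keeper. Pick up the hammer and tap the wedge in sideways with it, in two or more separate gentle taps and without touching the wedge with the gripper, until it stops advancing, the front is fully shut and the wedge sits tight; do not hit so hard that the wedge splits. Then lay the hammer back flat on the cork mat, let go, and leave the other things on the table where they are.

Things in the scene. Friction and masses are not known exactly. Their poses are not given: they have to be found in the camera images.
- bin: Stainless steel tilt-out bin, fixed, 200 deep x 240 wide x 180 high, on a wooden base board 290 x 280 x 12 thick that reaches 180 mm in front of the origin. Origin: underside, centre of the carcass; x points from its front to its back (the front looks along -x), y to the left, z up.
- flap: Steel front panel of the bin, 222 x 156 high x 8, hinged at its foot: origin on the hinge, 95 mm before and 20 mm above the bin's origin. Shut: z vertical, on a hard stop. Mid-front, 118 to 152 mm up, a dark boss; its round nose ends 31 mm before (-x) the hinge. A spring pushes it out onto the wedge (2 to 3 N at the boss): it starts ajar by up to 5 mm there.
- keeper: Dark steel bracket fixed before the flap: upright lip 60 long (y) x 6, and behind it a 66 long shelf carrying the wedge. Origin: foot, below the middle of the lip's inner face (towards the flap); axes as the bin's. Shelf top 126, lip top 158 mm above origin. The gap from lip to boss varies by 2 mm between starts, so the depth where the wedge seats varies by about 20 mm.
- wedge: Pale wooden wedge, loose, 80 g, 130 long (y) x 34 high, 10 thick at its -y end, 24 at its butt (+y end). Lies on the keeper's shelf between lip and boss, straight face (x = -10 mm) at the lip, butt sticking out on the bin's +y side. Origin: underside, mid-length; axes about the bin's. Drive it along the bin's -y, 15 to 50 mm in all. Friction keeps it where it is left.
- wedge_butt (a point): Centre of the wedge's butt face (24 wide x 34 high), to be hit; it looks along +y. 3 to 6 N moves the wedge until the flap is shut, then it stops within a few mm as the force rises. It sits tight when taps of about 18 N no longer move it (it then presses the flap with 12 to 25 N; under 10 N counts as loose). A blow above 45 N splits it.
- hammer: Small hammer, loose, about 350 g, lying flat, head away from the robot: handle along x (22 wide x 28 high, reaching 130 mm behind the origin), steel head 74 long along y x 30 x 30, a flat face at each end. Origin: underside, on the handle 40 mm behind (-x) the head's axis, a good place to grip; mid-height is 15 mm above the origin.
- hammer_face (a point): Centre of the hammer head's -y face (30 x 30); axes as the hammer's, the face looks along -y. It lies 40 mm ahead, 37 mm to the -y side and 15 mm above the hammer's origin.
- mat: Cork mat, fixed, 260 (x) x 130 (y) x 4 thick. Origin: underside, centre. The hammer starts with its origin about 40 mm along +x of the mat's centre, handle along the mat's x.
- tumbler: Frosted glass tumbler, 68 across x 95 high, upright, loose; origin: underside. Leave alone.
- dish: White ceramic dish with a blue evil-eye, 110 across x 28 high, loose; origin: underside. Leave alone.
- case: Black sunglasses case, 160 x 62 x 44 high, loose; origin: underside. Leave alone.
- keys: Chrome keyring with two keys, about 90 x 50 x 6 high, loose; origin: under the ring. Leave alone.
- brush: Wooden shoe brush, bristles down, 170 x 55 x 44 high, loose; origin: underside. Leave alone.
- polish: Tin of shoe polish with a red lid, 74 across x 26 high, loose; origin: underside. Leave alone.
There are look-alikes about, which are no part of the job. What is shaped like the hammer but turquoise is not meant. There is more than one size of the wedge; the job needs the larger.

How it is judged:
By the outcome, as a careful person would: the job done as asked, in the order asked, and still so for the second after the job is handed in, with the robot touching nothing.
It also fails if it takes over 51 s, if anything falls off the work surface, if the arm or the gripper's body presses on something with over 40 N, if the wrist force passes 120 N, or if a joint passes its speed limit or range.

ROBOT

A 6-joint arm with a two-finger parallel gripper is mounted at the origin on the work surface. World frame = base frame: x ahead of the robot, y to its left, z up, the work surface at z = 0. Lengths are in m, angles in rad, forces in N, time in s.
With the tool pointing down it reaches from about 0.3 to 0.875 m from the base axis. Payload 6.4 kg.
Tool frame: the origin (TCP) lies midway between the tips of the shut fingers; the grasp point (between the pads) lies 19 mm behind it (arm.grip_depth is the distance from the TCP to the grasp point, in m); z points along the fingers, y is the line along which they close (so a half turn about z gives the same grasp; the last joint's range is limited). The gripper opens to 88 mm and grips with 3 to 60 N. Pads are 18 mm wide; open, the fingers measure 123 mm over their backs; the gripper's body (75 mm by 187 mm) begins 45 mm behind the grasp point.
Start: joints at [1.11, 0.181, 1.607, -0, 1.354, -0.206], TCP at [0.145, 0.556, 0.239] pointing down, gripper open.
Joint ranges: [-2.99, 2.99], [-0.89, 2.07], [0.3, 2.58], [-1.14, 4.28], [0, 2.63], [-3.12, 3.12]. Speed limits (rad/s): [2.57, 2.57, 3.01, 3.14, 3.14, 3.14].

INTERFACE

Orientations are given as a unit quaternion [x, y, z, w].
In Python, from bench import monitor, vision, arm gives the robot as it stands.
- The arm moves only by the tool servo_tool, never from a script. Its argument "commands" is a list of rows, each a list of 3 entries, a list of its own where there are three numbers: the shift along the tool's x, y, z in cm, then the turn, a rotation vector about the tool's x, y, z in units of 5 degrees (1.0 is 5 degrees), then the opening, from 0 (shut) to 1 (fully open). In form: [[[x, y, z], [ax, ay, az], jaw], ...]. A call has 1 to 10 rows; each row is the pose to reach, as a shift and turn from the pose commanded when the call began, along the tool's axes at that moment; what a row does not reach only later rows make up. A row lasts 1/10 s, in which the tool goes at most 50 mm and 8.59 degrees, less where a joint would pass 70% of its speed; a pose out of reach is approached as far as the arm can. A call with a gripper value outside its range is refused whole. The fingers move at their own pace and stop on an object; "grip_force" is the grip in N (left out, the last holds). Time passes only in rows, so rows that repeat a pose let the fingers close. It gives the time, the measured TCP pose, the force, the opening and the grip force at its end, in the units of the state.
- monitor.observe(): the state, without advancing time (a new reading comes with each control period).
- vision.camera(name): name is "side" or "top" or "wrist"; returns (picture, depth): 480x640x3 uint8, red, green, blue; 480x640 float32, m along the optical axis (not along the pixel's ray), 0 where there is no reading.
- vision.camera_info(name): a dict with "mtx" (3x3 intrinsics, pixels), "k1" (the pictures are not rectified: a ray, as slopes to the right and down, at radius r is drawn at 1 + k1 r^2 times it, then the intrinsics apply), "cam_to_world" (4x4, takes a point from camera to world coordinates). Camera axes: x right, y up, looking along -z (the intrinsics and any distortion apply to the point x, -y, -z); pixel columns grow to the right and rows downward; lengths in m; the calibration is good to about 2 mm. A picture is of the moment at which its call begins: read the wrist's pose just before it. camera_info takes no time and is no camera call; for the wrist camera it gives the pose at the moment of the call.
- arm.hand_in(): hands the job in; it is judged then, once.
The state is a dict: "t": time; "qpos": joint angles; "joint_velocities": joint speeds; "effort": joint torques, N m; "tcp_pos": TCP position; "ee_rot": TCP orientation; "wrist_force": force on the tool from outside, world axes, zero at the start; "wrist_torque": the same for the moment, N m; "gripper_width": finger opening in m; "finger_force": force on a finger pad.
Only numpy, scipy, OpenCV 4.12 (cv2) and the standard library are available. Lean on these libraries where they do the work, as an engineer would, in place of code of your own. Each camera call takes 0.05 s, during which the arm holds its last target. There are 200 camera calls.

## Working session

There is one attempt and no reset: what is moved stays moved. The work goes in short steps, Python scripts to look and compute and a tool call to move; the robot and the scene stay as the last step left them, time stands still between calls to the robot, and variables do not carry over. Pictures are saved under pics/ and viewed, at most 10 in all, crops included, and the job is handed in when it is done.

Besides the shell and the picture viewer there is one more tool, called in YAML: its name, and indented under it one key for each argument. servo_tool: Moves the arm, as the interface text tells. Its arguments: {"type":"object","properties":{"commands":{"type":"array"},"grip_force":{"type":"number"}},"required":["commands"]}

```bash
mkdir -p pics; ls; cat > h.py <<'E'
import numpy as np, cv2
from bench import monitor, vision, arm
def shot(n):
    ci=vision.camera_info(n); p,d=vision.camera(n); return p,d,ci
def ray(ci,u,v):
    M=np.array(ci["mtx"]);k=ci["k1"]
    x=(u-M[0,2])/M[0,0]; y=(v-M[1,2])/M[1,1]
    rd=np.hypot(x,y); r=rd
    for _ in range(20): r=rd/(1+k*r*r)
    s=r/rd if rd>0 else 1
    T=np.array(ci["cam_to_world"]); return T[:3,3],T[:3,:3]@np.array([x*s,-y*s,-1])
def onz(ci,u,v,z):
    o,d=ray(ci,u,v); return o+d*(z-o[2])/d[2]
def dep(ci,u,v,D):
    o,d=ray(ci,u,v); return o+d*D
def proj(ci,P):
    T=np.linalg.inv(np.array(ci["cam_to_world"])); M=np.array(ci["mtx"])
    c=T[:3,:3]@np.array(P)+T[:3,3]; x=c[0]/-c[2]; y=-c[1]/-c[2]; f=1+ci["k1"]*(x*x+y*y)
    return M[0,0]*x*f+M[0,2],M[1,1]*y*f+M[1,2]
def tri(c1,p1,c2,p2):
    o1,d1=ray(c1,*p1);o2,d2=ray(c2,*p2)
    A=np.stack([d1,-d2],1);s=np.linalg.lstsq(A,o2-o1,rcond=None)[0]
    a=o1+d1*s[0];b=o2+d2*s[1];return (a+b)/2,np.linalg.norm(a-b)
E
python3 - <<'E'
from h import *
import pickle
S={}
for n in ["top","side"]:
    S[n]=shot(n); cv2.imwrite(f"pics/{n}0.png",S[n][0][:,:,::-1])
    print(n,np.array(S[n][2]["cam_to_world"]).round(3).tolist(),S[n][2]["mtx"],S[n][2]["k1"])
pickle.dump(S,open("s0.pkl","wb"))
s=monitor.observe();print(s)
E
```

```text
pics
top [[-0.012, 0.996, -0.087, 0.529], [-1.0, -0.01, 0.014, -0.049], [0.013, 0.087, 0.996, 1.097], [0.0, 0.0, 0.0, 1.0]] [[436.80923563   0.         319.80464438]
 [  0.         436.80923563 239.93039255]
 [  0.           0.           1.        ]] -0.02583257941788157
side [[0.513, -0.596, 0.617, 1.278], [0.858, 0.365, -0.361, -0.437], [-0.01, 0.715, 0.699, 0.877], [0.0, 0.0, 0.0, 1.0]] [[493.58574835   0.         327.46668769]
 [  0.         493.58574835 240.30208364]
 [  0.           0.           1.        ]] -0.10780157517622588
{'t': 0.1, 'qpos': array([ 1.10967744e+00,  1.81490778e-01,  1.60789326e+00,  8.41964953e-06,
        1.35379814e+00, -2.06292224e-01]), 'joint_velocities': array([-0.00153542, -0.00099182, -0.00245489,  0.0005344 , -0.00178398,
        0.00014097]), 'effort': array([ 3.61322836e-04, -4.34829962e+01, -3.42694259e+01,  7.03147450e-02,
        3.41879390e-02, -7.19835566e-05]), 'tcp_pos': array([0.14470351, 0.55600026, 0.23789385]), 'ee_rot': array([ 1.27069730e-01,  9.91893468e-01, -7.49572658e-04, -2.64205052e-04]), 'wrist_force': array([-0.10943665, -0.4943456 ,  0.41469499]), 'wrist_torque': array([0.0158117 , 0.03228909, 0.01643104]), 'finger_force': 0.0, 'gripper_width': 0.08827905853168937}
```

View pics/top0.png

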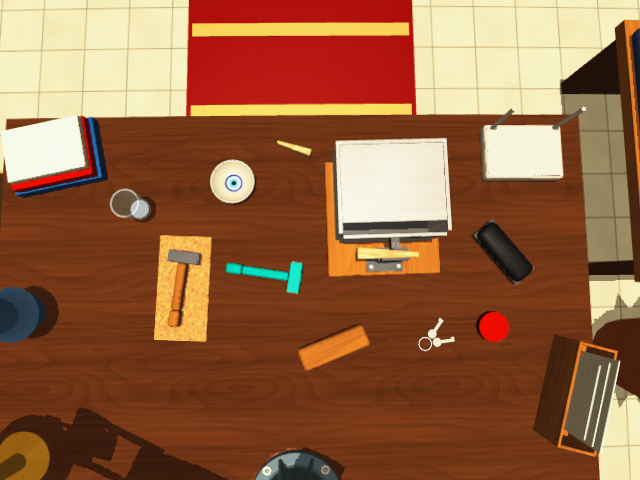

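View pics/side0.png

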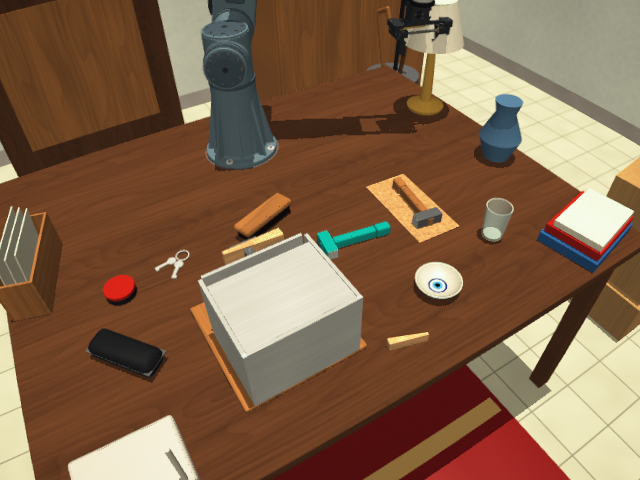

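The top view shows the brown-handled hammer on the cork mat (head 184,257; handle end 174,320). Its look-alike is the turquoise hammer (270,273). The larger wedge lies in the keeper (388,254), and a smaller one lies loose at (294,147). The hammer on the mat and the wedge in the keeper fit the description, by colour and place. I'll confirm both in one enlarged crop and measure them.

```bash
cat >> h.py <<'E'
def cloud(p,d,ci):
    M=np.array(ci["mtx"]);vv,uu=np.mgrid[:480,:640].astype(np.float32)
    pts=np.stack([uu,vv],-1).reshape(-1,1,2)
    n=cv2.undistortPoints(pts,M,np.array([ci["k1"],0,0,0.])).reshape(480,640,2)
    c=np.stack([n[...,0]*d,-n[...,1]*d,-d],-1); T=np.array(ci["cam_to_world"])
    return c@T[:3,:3].T+T[:3,3]
E
python3 - <<'E'
from h import *
import pickle
S=pickle.load(open("s0.pkl","rb"))
p,d,ci=S["top"]
a=cv2.resize(p[225:350,145:220],None,fx=4,fy=4,interpolation=3);b=cv2.resize(p[210:290,320:445],None,fx=4,fy=4,interpolation=3)
im=np.zeros((500,800,3),np.uint8);im[:500,:300]=a;im[:320,300:800]=b
cv2.imwrite("pics/crop.png",im[:,:,::-1])
X={n:cloud(*S[n]) for n in S}
hsv={n:cv2.cvtColor(S[n][0],cv2.COLOR_RGB2HSV) for n in S}
for n in S:
  x=X[n];h=hsv[n];ok=S[n][1]>0
  def rep(name,m):
    m=m&ok; q=x[m]; 
    if len(q)<5: print(n,name,len(q));return
    r=cv2.minAreaRect((q[:,:2]*1000).astype(np.float32))
    print(n,name,len(q),"c",np.array(r[0]).round(1),"sz",np.array(r[1]).round(1),"a",round(r[2],2),"z",np.percentile(q[:,2],[5,50,95]).round(4), "pca mean",q.mean(0).round(4))
  reg=(abs(x[...,0]-.47)<.2)&(abs(x[...,1]-.28)<.15)
  rep("mat",reg&(h[...,1]>80)&(h[...,2]>150)&(x[...,2]<.012))
  rep("head",reg&(h[...,1]<70)&(x[...,2]>.022)&(x[...,2]<.05))
  rep("handle",reg&(h[...,1]>100)&(x[...,2]>.022)&(x[...,2]<.05))
  reg=(x[...,0]>.4)&(x[...,0]<.7)&(x[...,1]>-.35)&(x[...,1]<.0)
  rep("wedge",reg&(h[...,0]>15)&(h[...,0]<30)&(h[...,1]>50)&(h[...,2]>170)&(x[...,2]>.1))
  rep("bintop",(x[...,2]>.17)&(x[...,2]<.195)&(x[...,0]>.5)&(x[...,1]<0)&(x[...,1]>-.4)&(x[...,0]<.95))
  rep("board",reg&(h[...,0]>4)&(h[...,0]<20)&(h[...,1]>120)&(h[...,2]>150)&(x[...,2]>.006)&(x[...,2]<.02))
E
```

```text
top mat 4315 c [508.8 278.6] sz [133.1 261.4] a 87.26 z [0.0013 0.0046 0.008 ] pca mean [0.5035 0.2761 0.0046]
top head 350 c [578.4 224. ] sz [166.8  27.3] a 82.89 z [0.0307 0.0345 0.0379] pca mean [0.5839 0.268  0.0345]
top handle 843 c [511.5 217.8] sz [186.2 176.5] a 1.13 z [0.0257 0.0324 0.0366] pca mean [0.5071 0.2572 0.032 ]
top wedge 606 c [ 613.1 -238.5] sz [ 96.4 237.1] a 20.58 z [0.1692 0.173  0.1788] pca mean [ 0.5866 -0.2113  0.1726]
top bintop 10231 c [ 696.3 -220.7] sz [260.3 242. ] a 1.12 z [0.1738 0.1807 0.1835] pca mean [ 0.7205 -0.2181  0.1803]
top board 2434 c [ 616.8 -215.2] sz [269.6 163.5] a 89.83 z [0.0095 0.0128 0.0162] pca mean [ 0.5831 -0.1965  0.0128]
side mat 1993 c [504.2 280.2] sz [136.  270.6] a 87.19 z [0.0006 0.0038 0.0067] pca mean [0.5149 0.2688 0.0037]
side head 277 c [584.3 269.6] sz [74.8 35.1] a 80.7 z [0.0237 0.0333 0.0363] pca mean [0.5866 0.2659 0.0321]
side handle 482 c [532.3 250.1] sz [136.8 223. ] a 39.38 z [0.0236 0.0311 0.035 ] pca mean [0.5096 0.2508 0.0304]
side wedge 388 c [ 602.1 -179.7] sz [188.9  84.4] a 72.91 z [0.1692 0.1718 0.1763] pca mean [ 0.5815 -0.1975  0.1713]
side bintop 11365 c [ 696.4 -220.4] sz [260.6 241.2] a 1.1 z [0.1726 0.1793 0.1815] pca mean [ 0.7311 -0.2251  0.1788]
side board 196 c [ 581.7 -345.2] sz [18.7 89.8] a 81.96 z [0.0088 0.0118 0.015 ] pca mean [ 0.5756 -0.3425  0.0119]
```

View pics/crop.png

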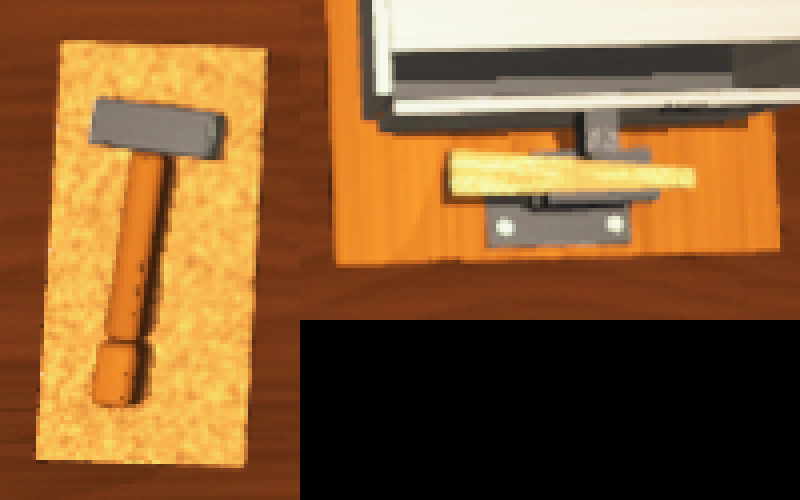

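The left half of the crop shows the brown-handled hammer with a grey head on the cork mat. The right half shows the pale wedge between keeper lip and boss, its thick butt at the left (+y, pixel ~333,253). Both are the ones meant. Next I refine the poses using the largest connected components.

```bash
cat > m.py <<'E'
from h import *
import pickle
S=pickle.load(open("s0.pkl","rb"))
def lcc(m):
  k,l,s,_=cv2.connectedComponentsWithStats(m.astype(np.uint8));return l==1+np.argmax(s[1:,4])
for n in S:
  p,d,ci=S[n];x=cloud(p,d,ci);h=cv2.cvtColor(p,cv2.COLOR_RGB2HSV);ok=d>0
  def rep(name,m):
    m=lcc(m&ok); q=x[m];r=cv2.minAreaRect((q[:,:2]*1000).astype(np.float32));b=cv2.boxPoints(r)
    vx,vy,_,_=cv2.fitLine((q[:,:2]*1000).astype(np.float32),cv2.DIST_HUBER,0,.01,.01).ravel()
    print(n,name,len(q),"c",np.array(r[0]).round(1),"sz",np.array(r[1]).round(1),"a",round(r[2],2),"line",round(float(np.degrees(np.arctan2(vy,vx))),2),"z",np.percentile(q[:,2],[5,50,95]).round(4),"box",b.round().tolist())
  reg=(abs(x[...,0]-.49)<.14)&(abs(x[...,1]-.28)<.065)
  rep("head",reg&(h[...,1]<90)&(x[...,2]>.026)&(x[...,2]<.05))
  rep("handle",reg&(h[...,1]>120)&(x[...,2]>.022)&(x[...,2]<.05))
  reg=(x[...,0]>.5)&(x[...,0]<.605)&(x[...,1]>-.32)&(x[...,1]<.0)
  rep("wedge",reg&(h[...,1]>50)&(h[...,2]>150)&(x[...,2]>.155))
  rep("wedgelow",reg&(h[...,1]>50)&(h[...,2]>120)&(x[...,2]>.12))
  rep("flap/boss",(x[...,0]>.57)&(x[...,0]<.66)&(x[...,1]>-.35)&(x[...,1]<-.08)&(h[...,1]<60)&(x[...,2]>.14)&(x[...,2]<.178))
  rep("teal",(abs(h[...,0]-85)<15)&(h[...,1]>150)&(x[...,2]>.01)&(abs(x[...,0]-.5)<.15))
E
python3 m.py
```

```text
top head 352 c [583.7 269.7] sz [75.7 28.4] a 82.4 line 81.92 z [0.0309 0.0345 0.0379] box [[565.0, 234.0], [593.0, 230.0], [603.0, 305.0], [575.0, 309.0]]
top handle 655 c [493.2 283.5] sz [ 25.9 153.8] a 82.92 line -8.0 z [0.0257 0.0331 0.0368] box [[415.0, 280.0], [568.0, 261.0], [571.0, 287.0], [419.0, 306.0]]
top wedge 531 c [ 580.6 -206.1] sz [131.4  22.8] a 88.57 line 87.7 z [0.1697 0.1729 0.1754] box [[568.0, -271.0], [590.0, -272.0], [594.0, -141.0], [571.0, -140.0]]
top wedgelow 602 c [ 584.6 -205.7] sz [ 33.6 130.8] a 4.05 line 89.03 z [0.1399 0.1725 0.1753] box [[563.0, -142.0], [572.0, -272.0], [606.0, -270.0], [597.0, -139.0]]
top flap/boss 240 c [ 605.5 -227.5] sz [ 34.4 127.4] a 2.15 line -84.93 z [0.1442 0.1721 0.1777] box [[586.0, -164.0], [591.0, -292.0], [625.0, -291.0], [620.0, -163.0]]
top teal 804 c [544.3  74.1] sz [182.   69.7] a 80.36 line 81.02 z [0.0262 0.03   0.0337] box [[495.0, -10.0], [563.0, -21.0], [594.0, 158.0], [525.0, 170.0]]
side head 248 c [584.1 269.7] sz [74.8 34.9] a 81.23 line 81.54 z [0.0284 0.0336 0.0364] box [[561.0, 235.0], [596.0, 230.
[... 163 characters left out ...]
], [569.0, 290.0], [418.0, 307.0]]
side wedge 434 c [ 577.  -206.8] sz [130.1  27.4] a 86.68 line 86.98 z [0.1687 0.1716 0.1737] box [[560.0, -271.0], [587.0, -273.0], [594.0, -143.0], [567.0, -141.0]]
side wedgelow 830 c [ 578.9 -207.7] sz [131.1  30.9] a 88.52 line 85.94 z [0.1496 0.1696 0.1733] box [[562.0, -273.0], [593.0, -274.0], [596.0, -143.0], [565.0, -142.0]]
side flap/boss 1279 c [ 619.4 -223.7] sz [ 69.8 222.6] a 2.6 line -88.72 z [0.1524 0.1677 0.1774] box [[579.0, -114.0], [590.0, -336.0], [659.0, -333.0], [649.0, -111.0]]
side teal 882 c [533.3  73.1] sz [187.3  70.9] a 87.0 line 79.0 z [0.0127 0.0273 0.0312] box [[493.0, -19.0], [564.0, -22.0], [574.0, 165.0], [503.0, 169.0]]
```

```bash
cat > go.py <<'E'
# usage: go.py x y z yawdeg(of tool y) [jaw]: shift (cm) and turn (5deg) in tool axes
import sys
from h import *
from scipy.spatial.transform import Rotation as R
def rel(pos,ty):
    s=monitor.observe();r=R.from_quat(s["ee_rot"]);t=np.radians(ty)
    y=np.array([np.cos(t),np.sin(t),0]);z=np.array([0,0,-1.]);G=R.from_matrix(np.stack([np.cross(y,z),y,z],1))
    return r.inv().apply(np.array(pos)-s["tcp_pos"])*100,np.degrees((r.inv()*G).as_rotvec())/5
if __name__=="__main__":
    a=list(map(float,sys.argv[1:]))
    sh,tu=rel(a[:3],a[3]);print(sh.round(2),tu.round(3))
    s=monitor.observe();print(round(s["t"],2),s["tcp_pos"].round(4),s["wrist_force"].round(2),s["gripper_width"].round(4),s["finger_force"])
E
python3 - <<'E'
import numpy as np
a=np.radians(-8.1);u=np.array([np.cos(a),np.sin(a)]);h=np.array([.5839,.2697]);print(h-.037*u, h-.04*u)
E
python3 go.py .5473 .2749 .10 81.9;python3 go.py .5473 .2749 .000 81.9
```

```text
[0.54726912 0.27491335] [0.54429905 0.27533605]
[-46.05 -17.03  13.8 ] [-0.018 -0.005 -1.3  ]
[-46.05 -17.02  23.8 ] [-0.018 -0.005 -1.3  ]Traceback (most recent call last):
  File "go.py", line 12, in <module>
    s=monitor.observe();print(round(s["t"],2),s["tcp_pos"].round(4),s["wrist_force"].round(2),s["gripper_width"].round(4),s["finger_force"])
                                                                                              ^^^^^^^^^^^^^^^^^^^^^^^^
AttributeError: 'float' object has no attribute 'round'
Traceback (most recent call last):
  File "go.py", line 12, in <module>
    s=monitor.observe();print(round(s["t"],2),s["tcp_pos"].round(4),s["wrist_force"].round(2),s["gripper_width"].round(4),s["finger_force"])
                                                                                              ^^^^^^^^^^^^^^^^^^^^^^^^
AttributeError: 'float' object has no attribute 'round'
```

servo_tool:
  commands:
    - [[-3,-1.1,0.9],[0,0,-0.1],1]
    - [[-8,-3,2.4],[0,0,-0.3],1]
    - [[-13,-4.8,4],[0,0,-0.4],1]
    - [[-18,-6.6,5.4],[0,0,-0.6],1]
    - [[-23,-8.5,6.9],[0,0,-0.7],1]
    - [[-28,-10.4,8.4],[0,0,-0.8],1]
    - [[-33,-12.2,9.9],[0,0,-1],1]
    - [[-38,-14,11.4],[0,0,-1.1],1]
    - [[-42.5,-15.7,12.7],[0,0,-1.2],1]
    - [[-46,-17,13.8],[0,0,-1.3],1]

```text
t: 1.1
tcp_pos: [0.5277, 0.289, 0.107]
ee_rot: [0.071, 0.998, -0.0, -0.0]
wrist_force: [-0.5, 0.8, 0.1]
gripper_width: 0.0878
finger_force: 0.0
```

```bash
sed -i 's/\["gripper_width"\].round(4)/["gripper_width"]/' go.py; python3 go.py .5473 .2749 .008 81.9
```

```text
[-2.14 -1.12  9.9 ] [-0.002 -0.006  0.002]
1.1 [0.5277 0.289  0.107 ] [-0.46  0.83  0.12] 0.08779193212045869 0.0
```

servo_tool:
  commands:
    - [[0,0,0],[0,0,0],0.7]
    - [[0,0,0],[0,0,0],0.7]

```text
t: 1.3
tcp_pos: [0.5264, 0.2894, 0.1068]
ee_rot: [0.072, 0.997, -0.0, -0.001]
wrist_force: [-0.6, 1.0, -0.5]
gripper_width: 0.0739
finger_force: 0.0
```

```bash
python3 go.py .5473 .2749 .008 81.9; python3 - <<'E'
from h import *
p,d,ci=shot("wrist"); cv2.imwrite("pics/w1.png",p[:,:,::-1])
E
```

```text
[-2.3  -1.13  9.88] [-0.009 -0.026 -0.029]
1.3 [0.5264 0.2894 0.1068] [-0.58  1.02 -0.46] 0.07387507842982452 0.0
```

View pics/w1.png

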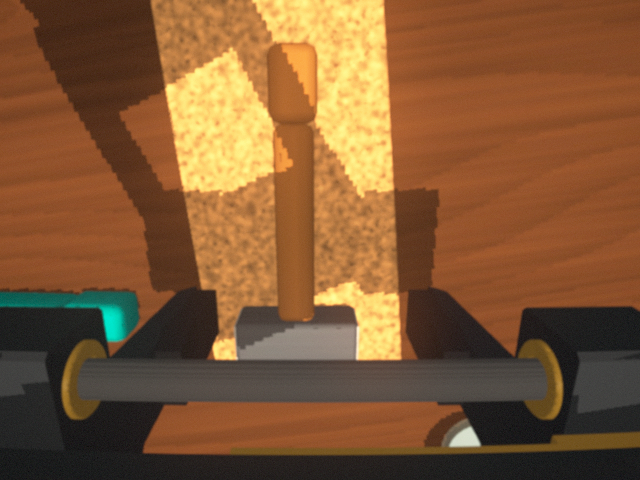

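The wrist view shows the hammer handle upright at column ~295, between the fingers (centre ~312), with the head at (297,335). The alignment agrees with the measured pose. Descending.

servo_tool:
  commands:
    - [[-1.2,-0.6,2],[0,0,0],0.7]
    - [[-2.3,-1.1,4.5],[0,0,0],0.7]
    - [[-2.3,-1.1,7],[0,0,0],0.7]
    - [[-2.3,-1.1,8.5],[0,0,0],0.7]
    - [[-2.3,-1.1,9.4],[0,0,0],0.7]
    - [[-2.3,-1.1,9.8],[0,0,0],0.7]
    - [[-2.3,-1.1,9.8],[0,0,0],0.7]

```text
t: 2.05
tcp_pos: [0.5475, 0.2769, 0.0102]
ee_rot: [0.07, 0.998, 0.0, 0.0]
wrist_force: [-0.4, -0.2, 0.5]
gripper_width: 0.0618
finger_force: 0.0
```

```bash
python3 go.py .5473 .2749 .008 81.9
```

```text
[-0.01 -0.2   0.22] [0.001 0.002 0.01 ]
2.05 [0.5475 0.2769 0.0102] [-0.44 -0.21  0.49] 0.06182260460889164 0.0
```

servo_tool:
  commands:
    - [[0,-0.2,0.2],[0,0,0],0.5]
    - [[0,-0.2,0.2],[0,0,0],0.3]
    - [[0,-0.2,0.2],[0,0,0],0]
    - [[0,-0.2,0.2],[0,0,0],0]
    - [[0,-0.2,0.2],[0,0,0],0]
    - [[0,-0.2,0.2],[0,0,0],0]
    - [[0,-0.2,0.2],[0,0,0],0]
    - [[0,-0.2,0.2],[0,0,0],0]
  grip_force: 55

```text
t: 2.85
tcp_pos: [0.5478, 0.2746, 0.0083]
ee_rot: [0.071, 0.998, 0.0, 0.0]
wrist_force: [-0.7, 1.4, 1.8]
gripper_width: 0.0211
finger_force: 55.0
```

```bash
python3 go.py .5473 .2749 .25 81.9
```

```text
[  0.04   0.03 -24.17] [0.006 0.008 0.   ]
2.85 [0.5478 0.2746 0.0083] [-0.7   1.43  1.81] 0.021134004837766805 55.00002823770046
```

servo_tool:
  commands:
    - [[0,0,-1],[0,0,0],0]
    - [[0,0,-3],[0,0,0],0]
    - [[0,0,-6],[0,0,0],0]
    - [[0,0,-9.5],[0,0,0],0]
    - [[0,0,-13],[0,0,0],0]
    - [[0,0,-15],[0,0,0],0]
    - [[0,0,-16],[0,0,0],0]

```text
t: 3.55
tcp_pos: [0.5481, 0.2744, 0.1705]
ee_rot: [0.071, 0.998, 0.0, 0.001]
wrist_force: [-0.3, 0.4, -3.9]
gripper_width: 0.0212
finger_force: 55.0
```

```bash
python3 go.py .5475 -.055 .160 91
```

```text
[ -4.58 -32.62   1.03] [ 0.007  0.031 -1.82 ]
3.55 [0.5481 0.2744 0.1705] [-0.27  0.37 -3.9 ] 0.021176700963666254 54.99972637742758
```

servo_tool:
  commands:
    - [[-0.3,-2,0],[0,0,-0.1],0]
    - [[-0.8,-5.5,0.2],[0,0,-0.3],0]
    - [[-1.4,-10,0.4],[0,0,-0.6],0]
    - [[-2.1,-14.5,0.5],[0,0,-0.8],0]
    - [[-2.7,-19,0.6],[0,0,-1],0]
    - [[-3.3,-23.5,0.8],[0,0,-1.3],0]
    - [[-3.9,-28,0.9],[0,0,-1.6],0]
    - [[-4.3,-31,1],[0,0,-1.75],0]
    - [[-4.5,-32,1],[0,0,-1.8],0]
    - [[-4.5,-32.5,1],[0,0,-1.8],0]

```text
t: 4.55
tcp_pos: [0.5455, -0.0545, 0.1571]
ee_rot: [-0.007, 1.0, 0.0, -0.001]
wrist_force: [-0.2, 0.1, -3.1]
gripper_width: 0.0215
finger_force: 55.0
```

```bash
python3 go.py .5475 -.064 .146 91; python3 - <<'E'
from h import *
import pickle
S={n:shot(n) for n in ["top","side"]};pickle.dump(S,open("s1.pkl","wb"))
a=cv2.resize(S["top"][0][200:300,280:440],None,fx=5,fy=5,interpolation=3)[:300+200]
b=S["side"][0][190:310,170:370]
cv2.imwrite("pics/c1.png",cv2.resize(b,None,fx=4,fy=4,interpolation=3)[:,:,::-1]); cv2.imwrite("pics/c2.png",a[:,:,::-1])
E
```

```text
[-0.19 -0.95  1.1 ] [ 0.009 -0.021 -0.043]
4.55 [ 0.5455 -0.0545  0.1571] [-0.19  0.12 -3.14] 0.02148191222929449 54.99987596645951
```

View pics/c1.png

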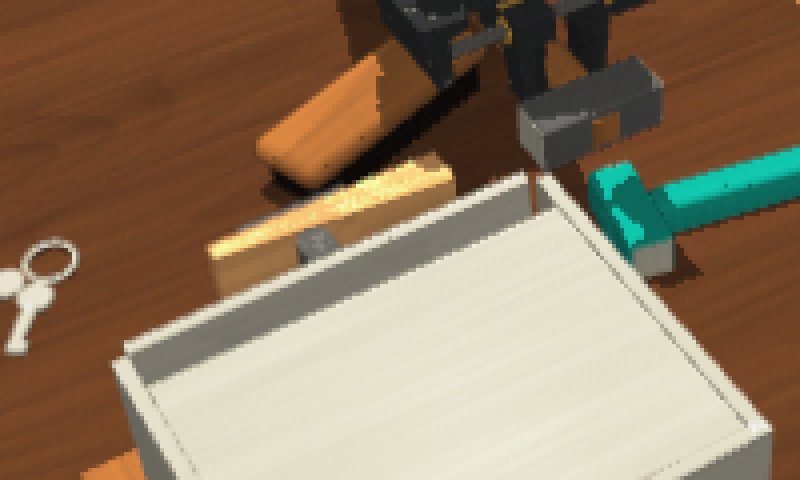

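The side crop shows the hammer held level, with its head at crop (590,110) facing the wedge butt at crop (450,175) and nothing between them. Now I measure the held face and the butt.

```bash
python3 - <<'E'
from h import *
import pickle
S=pickle.load(open("s1.pkl","rb"))
p,d,ci=S["side"];x=cloud(p,d,ci);h=cv2.cvtColor(p,cv2.COLOR_RGB2HSV)
def rep(n,m):
  k,l,s,_=cv2.connectedComponentsWithStats((m&(d>0)).astype(np.uint8));q=x[l==1+np.argmax(s[1:,4])]
  r=cv2.minAreaRect((q[:,:2]*1000).astype(np.float32));print(n,len(q),np.array(r[0]).round(1),np.array(r[1]).round(1),round(r[2],2),np.percentile(q,[2,50,98],axis=0).round(4).tolist())
rep("head",(h[...,1]<90)&(x[...,2]>.145)&(x[...,2]<.21)&(abs(x[...,0]-.584)<.03)&(x[...,1]>-.11)&(x[...,1]<.02))
rep("wedge",(h[...,1]>50)&(x[...,2]>.155)&(x[...,2]<.18)&(abs(x[...,0]-.584)<.03)&(x[...,1]<-.12)&(x[...,1]>-.3))
E
```

```text
head 706 [576.2 -55.6] [45.5 76.8] 1.79 [[0.5545, -0.0925, 0.1567], [0.5862, -0.0629, 0.181], [0.5978, -0.0198, 0.2016]]
wedge 726 [ 587.8 -207.9] [131.   51.2] 88.79 [[0.5656, -0.2703, 0.156], [0.5823, -0.2018, 0.17], [0.5927, -0.1448, 0.1742]]
```

servo_tool:
  commands:
    - [[-0.1,-0.5,0.6],[0,0,0],0]
    - [[-0.2,-1.2,1.1],[0,0,0],0]
    - [[-0.2,-2.2,1.1],[0,0,0],0]
    - [[-0.2,-3,1.1],[0,0,0],0]
    - [[-0.2,-3.2,1.1],[0,0,0],0]
    - [[-0.2,-3.2,1.1],[0,0,0],0]

```text
t: 5.25
tcp_pos: [0.5488, -0.0863, 0.1471]
ee_rot: [-0.007, 1.0, -0.0, 0.0]
wrist_force: [-0.6, 0.6, -3.2]
gripper_width: 0.0217
finger_force: 55.0
```

```bash
python3 go.py .5475 -.112 .146 91
```

```text
[ 0.17 -2.57  0.11] [-0.     0.003 -0.03 ]
5.25 [ 0.5488 -0.0863  0.1471] [-0.61  0.65 -3.17] 0.0217339692613322 54.999652560800314
```

servo_tool:
  commands:
    - [[0,-0.4,0],[0,0,0],0]
    - [[0,-0.8,0],[0,0,0],0]
    - [[0,-1.1,0],[0,0,0],0]
    - [[0,-1.3,0],[0,0,0],0]
    - [[0,-1.5,0],[0,0,0],0]
    - [[0,-1.7,0],[0,0,0],0]
    - [[0,-1.9,0],[0,0,0],0]
    - [[0,-2.1,0],[0,0,0],0]
    - [[0,-2.3,0],[0,0,0],0]
    - [[0,-2.5,0],[0,0,0],0]

```text
t: 6.25
tcp_pos: [0.5489, -0.1102, 0.1467]
ee_rot: [-0.008, 1.0, 0.0, -0.0]
wrist_force: [-0.4, 4.3, -4.1]
gripper_width: 0.0218
finger_force: 55.0
```

servo_tool:
  commands:
    - [[0,0,0],[0,0,0],0]
    - [[0,0.7,0],[0,0,0],0]
    - [[0,1.2,0],[0,0,0],0]
    - [[0,1.2,0],[0,0,0],0]

```text
t: 6.65
tcp_pos: [0.549, -0.0983, 0.1471]
ee_rot: [-0.008, 1.0, -0.0, 0.0]
wrist_force: [-0.7, 0.5, -4.0]
gripper_width: 0.0217
finger_force: 55.0
```

```bash
cat > w.py <<'E'
from h import *
p,d,ci=shot("side");x=cloud(p,d,ci);h=cv2.cvtColor(p,cv2.COLOR_RGB2HSV)
m=(h[...,1]>50)&(x[...,2]>.155)&(x[...,2]<.18)&(abs(x[...,0]-.584)<.03)&(x[...,1]<-.12)&(x[...,1]>-.35)&(d>0)
k,l,s,_=cv2.connectedComponentsWithStats(m.astype(np.uint8));i=1+np.argmax(s[1:,4]);q=x[l==i]
print("wedge",s[i],np.percentile(q,[2,50,98],axis=0).round(4).tolist())
s=monitor.observe();print(round(s["t"],2),s["tcp_pos"].round(4),s["wrist_force"].round(2),s["gripper_width"])
E
python3 w.py
```

```text
wedge [219 229  63  33 741] [[0.5654, -0.2756, 0.1558], [0.5826, -0.2068, 0.1702], [0.5934, -0.1507, 0.174]]
6.7 [ 0.549  -0.0986  0.1471] [-0.81 -0.08 -3.16] 0.02160536984699544
```

servo_tool:
  commands:
    - [[0,-0.5,0],[0,0,0],0]
    - [[0,-0.8,0],[0,0,0],0]
    - [[0,-1.0,0],[0,0,0],0]
    - [[0,-1.2,0],[0,0,0],0]
    - [[0,-1.4,0],[0,0,0],0]
    - [[0,-1.6,0],[0,0,0],0]
    - [[0,-1.75,0],[0,0,0],0]
    - [[0,-1.9,0],[0,0,0],0]
    - [[0,-2.1,0],[0,0,0],0]

```text
t: 7.6
tcp_pos: [0.5489, -0.1178, 0.1467]
ee_rot: [-0.008, 1.0, 0.002, -0.001]
wrist_force: [-0.2, 9.7, 0.8]
gripper_width: 0.0217
finger_force: 55.1
```

servo_tool:
  commands:
    - [[0,-0.2,0],[0,0,0],0]
    - [[0,-0.4,0],[0,0,0],0]
    - [[0,-0.6,0],[0,0,0],0]

```text
t: 7.9
tcp_pos: [0.5492, -0.1245, 0.1469]
ee_rot: [-0.008, 1.0, 0.001, -0.0]
wrist_force: [-0.5, 6.3, -0.9]
gripper_width: 0.0215
finger_force: 55.0
```

servo_tool:
  commands:
    - [[0,0.7,0],[0,0,0],0]
    - [[0,1.2,0],[0,0,0],0]
    - [[0,1.2,0],[0,0,0],0]

```text
t: 8.2
tcp_pos: [0.5491, -0.113, 0.1469]
ee_rot: [-0.008, 1.0, -0.0, -0.0]
wrist_force: [0.3, 1.1, -3.4]
gripper_width: 0.0217
finger_force: 55.0
```

```bash
python3 w.py
```

```text
wedge [213 232  63  32 730] [[0.5656, -0.2899, 0.1559], [0.5825, -0.225, 0.1702], [0.5931, -0.1648, 0.1736]]
8.25 [ 0.5491 -0.1134  0.1469] [ 0.41  0.02 -2.64] 0.021595393670421736
```

servo_tool:
  commands:
    - [[0,-0.4,0],[0,0,0],0]
    - [[0,-0.7,0],[0,0,0],0]
    - [[0,-0.9,0],[0,0,0],0]
    - [[0,-1.1,0],[0,0,0],0]
    - [[0,-1.25,0],[0,0,0],0]
    - [[0,-1.4,0],[0,0,0],0]
    - [[0,-1.55,0],[0,0,0],0]

```text
t: 8.95
tcp_pos: [0.5493, -0.1281, 0.1469]
ee_rot: [-0.008, 1.0, 0.001, -0.0]
wrist_force: [-1.0, 5.2, -1.1]
gripper_width: 0.0216
finger_force: 55.0
```

servo_tool:
  commands:
    - [[0,-0.15,0],[0,0,0],0]
    - [[0,-0.3,0],[0,0,0],0]
    - [[0,-0.45,0],[0,0,0],0]

```text
t: 9.25
tcp_pos: [0.5493, -0.1322, 0.1469]
ee_rot: [-0.008, 1.0, 0.001, -0.0]
wrist_force: [-0.6, 7.1, -0.1]
gripper_width: 0.0211
finger_force: 55.0
```

servo_tool:
  commands:
    - [[0,-0.15,0],[0,0,0],0]
    - [[0,-0.3,0],[0,0,0],0]

```text
t: 9.45
tcp_pos: [0.5492, -0.1343, 0.1469]
ee_rot: [-0.008, 1.0, 0.002, -0.001]
wrist_force: [-1.8, 13.4, 2.6]
gripper_width: 0.0216
finger_force: 55.1
```

servo_tool:
  commands:
    - [[0,-0.1,0],[0,0,0],0]
    - [[0,-0.2,0],[0,0,0],0]

```text
t: 9.65
tcp_pos: [0.5491, -0.1348, 0.1469]
ee_rot: [-0.009, 1.0, 0.003, -0.001]
wrist_force: [-2.6, 18.3, 4.2]
gripper_width: 0.0217
finger_force: 55.2
```

servo_tool:
  commands:
    - [[0,0.6,0],[0,0,0],0]
    - [[0,1.2,0],[0,0,0],0]
    - [[0,1.2,0],[0,0,0],0]

```text
t: 9.95
tcp_pos: [0.5493, -0.1263, 0.1469]
ee_rot: [-0.008, 1.0, -0.0, -0.0]
wrist_force: [-0.4, 1.1, -2.9]
gripper_width: 0.0214
finger_force: 55.0
```

```bash
python3 w.py; python3 go.py .5475 -.1355 .146 91
```

```text
wedge [208 234  63  32 739] [[0.5659, -0.2994, 0.1559], [0.5833, -0.2351, 0.1703], [0.5932, -0.175, 0.1736]]
10.0 [ 0.5493 -0.1267  0.1469] [-0.69 -0.11 -2.55] 0.02171031789929758
[ 0.2  -0.88  0.09] [-0.005  0.    -0.016]
10.0 [ 0.5493 -0.1267  0.1469] [-0.69 -0.11 -2.55] 0.02171031789929758 54.99987982213497
```

Another tap, reading the force at each step, up to about 25 N.

servo_tool:
  commands:
    - [[0,-0.3,0],[0,0,0],0]
    - [[0,-0.5,0],[0,0,0],0]
    - [[0,-0.7,0],[0,0,0],0]
    - [[0,-0.85,0],[0,0,0],0]
    - [[0,-1.0,0],[0,0,0],0]
    - [[0,-1.1,0],[0,0,0],0]

```text
t: 10.6
tcp_pos: [0.5491, -0.1348, 0.1468]
ee_rot: [-0.008, 1.0, 0.003, -0.001]
wrist_force: [-0.9, 16.1, 2.3]
gripper_width: 0.0209
finger_force: 55.2
```

servo_tool:
  commands:
    - [[0,-0.1,0],[0,0,0],0]
    - [[0,-0.2,0],[0,0,0],0]

```text
t: 10.8
tcp_pos: [0.5489, -0.135, 0.1467]
ee_rot: [-0.009, 1.0, 0.004, -0.001]
wrist_force: [-2.9, 21.8, 5.3]
gripper_width: 0.0215
finger_force: 55.3
```

servo_tool:
  commands:
    - [[0,-0.1,0],[0,0,0],0]
    - [[0,-0.2,0],[0,0,0],0]

```text
t: 11.0
tcp_pos: [0.5488, -0.1355, 0.1468]
ee_rot: [-0.009, 1.0, 0.005, -0.001]
wrist_force: [-4.8, 27.3, 8.2]
gripper_width: 0.0214
finger_force: 55.4
```

servo_tool:
  commands:
    - [[0,0.6,0],[0,0,0],0]
    - [[0,1.2,0],[0,0,0],0]
    - [[0,1.2,0],[0,0,0],0]

```text
t: 11.3
tcp_pos: [0.5494, -0.1294, 0.1469]
ee_rot: [-0.008, 1.0, -0.0, -0.0]
wrist_force: [0.5, 0.0, -2.3]
gripper_width: 0.0215
finger_force: 55.0
```

```bash
python3 w.py
```

```text
wedge [208 234  63  32 739] [[0.5657, -0.2997, 0.1558], [0.5832, -0.2351, 0.17], [0.5934, -0.1744, 0.174]]
11.35 [ 0.5494 -0.1299  0.1469] [ 0.41 -0.49 -3.17] 0.02151977047460915
```

servo_tool:
  commands:
    - [[0,-0.3,0],[0,0,0],0]
    - [[0,-0.5,0],[0,0,0],0]
    - [[0,-0.7,0],[0,0,0],0]
    - [[0,-0.85,0],[0,0,0],0]
    - [[0,-1.0,0],[0,0,0],0]
    - [[0,-1.1,0],[0,0,0],0]

```text
t: 11.95
tcp_pos: [0.5489, -0.1354, 0.1468]
ee_rot: [-0.009, 1.0, 0.005, -0.001]
wrist_force: [-2.8, 24.7, 6.2]
gripper_width: 0.0216
finger_force: 55.4
```

servo_tool:
  commands:
    - [[0,-0.1,0],[0,0,0],0]
    - [[0,-0.2,0],[0,0,0],0]

```text
t: 12.15
tcp_pos: [0.5487, -0.1357, 0.1467]
ee_rot: [-0.009, 1.0, 0.006, -0.001]
wrist_force: [-3.8, 31.5, 9.6]
gripper_width: 0.0216
finger_force: 55.5
```

servo_tool:
  commands:
    - [[0,0.8,0],[0,0,0],0]
    - [[0,2,0],[0,0,0],0]
    - [[0,4,0],[0,0,0],0]
    - [[0,6,0],[0,0,0],0]
    - [[0,7.5,0],[0,0,0],0]
    - [[0,8,0],[0,0,0],0]
    - [[0,8,0],[0,0,0],0]

```text
t: 12.85
tcp_pos: [0.5484, -0.0624, 0.1469]
ee_rot: [-0.008, 1.0, -0.0, 0.0]
wrist_force: [0.2, 0.1, -3.2]
gripper_width: 0.0217
finger_force: 55.0
```

```bash
python3 w.py; python3 - <<'E'
from h import *
p,d,ci=shot("side");t=shot("top")[0]
a=cv2.resize(p[190:310,170:370],None,fx=4,fy=4,interpolation=3)
cv2.imwrite("pics/c3.png",a[:,:,::-1])
E
python3 go.py .5473 .2749 .160 81.9
```

```text
wedge [208 234  63  33 734] [[0.5662, -0.3005, 0.1557], [0.5831, -0.2358, 0.1703], [0.5933, -0.175, 0.1738]]
12.9 [ 0.5485 -0.063   0.147 ] [-1.1  -0.45 -2.81] 0.021517992798934668
[-0.39 33.83 -1.32] [-0.005  0.003  1.794]
13.0 [ 0.5485 -0.0635  0.147 ] [ 0.26  0.02 -2.68] 0.021795582111477425 54.99976806342602
```

View pics/c3.png

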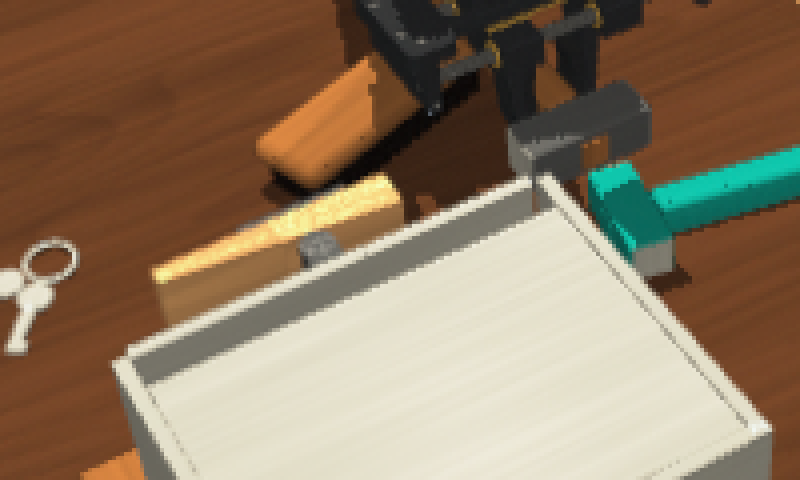

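The crop shows the wedge at (280,235) whole and driven in, and the flap top flush with the bin sides at (120,350) and (530,180). The last 25–31 N tap left the wedge where it was. Next I carry the hammer back.

servo_tool:
  commands:
    - [[0,1.5,-0.5],[0,0,0.1],0]
    - [[0,5,-1.3],[0,0,0.3],0]
    - [[-0.1,9.5,-1.3],[0,0,0.6],0]
    - [[-0.2,14,-1.3],[0,0,0.8],0]
    - [[-0.2,18.5,-1.3],[0,0,1.1],0]
    - [[-0.3,23,-1.3],[0,0,1.3],0]
    - [[-0.3,27.5,-1.3],[0,0,1.5],0]
    - [[-0.4,31.5,-1.3],[0,0,1.7],0]
    - [[-0.4,33.3,-1.3],[0,0,1.8],0]
    - [[-0.4,33.8,-1.3],[0,0,1.8],0]

```text
t: 14.0
tcp_pos: [0.547, 0.2769, 0.1598]
ee_rot: [0.07, 0.998, 0.0, 0.0]
wrist_force: [-0.5, -0.9, -3.1]
gripper_width: 0.0216
finger_force: 55.0
```

```bash
python3 go.py .5475 .2747 .0095 81.9
```

```text
[-0.07 -0.21 15.03] [0.002 0.001 0.023]
14.0 [0.547  0.2769 0.1598] [-0.45 -0.95 -3.11] 0.021602280415175944 54.99995179474354
```

servo_tool:
  commands:
    - [[0,-0.2,1.5],[0,0,0],0]
    - [[0,-0.2,4],[0,0,0],0]
    - [[0,-0.2,7],[0,0,0],0]
    - [[0,-0.2,10],[0,0,0],0]
    - [[0,-0.2,12],[0,0,0],0]
    - [[0,-0.2,13.5],[0,0,0],0]
    - [[0,-0.2,14.2],[0,0,0],0]
    - [[0,-0.2,14.6],[0,0,0],0]
    - [[0,-0.2,14.9],[0,0,0],0]
    - [[0,-0.2,14.9],[0,0,0],0]

```text
t: 15.0
tcp_pos: [0.5473, 0.2734, 0.0115]
ee_rot: [0.071, 0.998, 0.0, 0.001]
wrist_force: [0.3, 0.3, -2.1]
gripper_width: 0.0214
finger_force: 55.0
```

servo_tool:
  commands:
    - [[0,0,0.1],[0,0,0],0]
    - [[0,0,0.15],[0,0,0],0]

```text
t: 15.2
tcp_pos: [0.5472, 0.2736, 0.0101]
ee_rot: [0.07, 0.998, 0.0, 0.001]
wrist_force: [1.0, 0.3, -3.3]
gripper_width: 0.0218
finger_force: 55.0
```

servo_tool:
  commands:
    - [[0,0,0.1],[0,0,0],0]
    - [[0,0,0.15],[0,0,0],0]
    - [[0,0,0.15],[0,0,0],0]

```text
t: 15.5
tcp_pos: [0.5468, 0.2735, 0.0082]
ee_rot: [0.071, 0.998, 0.0, 0.0]
wrist_force: [-0.9, -0.5, -1.0]
gripper_width: 0.0216
finger_force: 55.0
```

servo_tool:
  commands:
    - [[0,0,0.05],[0,0,0],0]
    - [[0,0,0.05],[0,0,0],0]

```text
t: 15.7
tcp_pos: [0.5468, 0.2735, 0.0082]
ee_rot: [0.071, 0.998, 0.0, 0.0]
wrist_force: [-2.8, -0.7, 4.6]
gripper_width: 0.0216
finger_force: 55.0
```

On the mat (upward force). Release slowly and rise.

servo_tool:
  commands:
    - [[0,0,0],[0,0,0],0.3]
    - [[0,0,0],[0,0,0],0.4]
    - [[0,0,0],[0,0,0],0.5]
    - [[0,0,0],[0,0,0],0.6]
    - [[0,0,0],[0,0,0],0.6]
    - [[0,0,0],[0,0,0],0.6]

```text
t: 16.3
tcp_pos: [0.5468, 0.2733, 0.0074]
ee_rot: [0.071, 0.998, -0.0, -0.0]
wrist_force: [-0.1, 0.6, -0.1]
gripper_width: 0.0527
finger_force: 0.0
```

servo_tool:
  commands:
    - [[0,0,-1],[0,0,0],0.6]
    - [[0,0,-3],[0,0,0],0.6]
    - [[0,0,-6],[0,0,0],0.6]
    - [[0,0,-10],[0,0,0],0.6]
    - [[0,0,-14],[0,0,0],0.6]
    - [[2,0,-18],[0,0,0],0.6]
    - [[6,0,-20],[0,0,0],0.6]
    - [[11,0,-20],[0,0,0],0.6]
    - [[14,0,-20],[0,0,0],0.6]
    - [[14,0,-20],[0,0,0],0.6]

```text
t: 17.3
tcp_pos: [0.4048, 0.2937, 0.2082]
ee_rot: [0.069, 0.998, 0.0, -0.0]
wrist_force: [1.1, -0.1, -0.2]
gripper_width: 0.0527
finger_force: 0.0
```

```bash
python3 w.py; python3 - <<'E'
from h import *
import pickle
S={n:shot(n) for n in ["top","side"]};pickle.dump(S,open("s1.pkl","wb"))
im=np.hstack([cv2.resize(S[n][0],(400,300)) for n in S]);b=cv2.resize(S["side"][0][165:265,350:483],(400,300));c=cv2.resize(S["top"][0][210:285,340:440],(400,300))
cv2.imwrite("pics/end.png",np.vstack([im,np.hstack([b,c])])[:,:,::-1])
E
sed 's/s0.pkl/s1.pkl/' m.py > m1.py; python3 m1.py | cut -c1-130
```

```text
wedge [208 234  63  33 751] [[0.5658, -0.3003, 0.1556], [0.5834, -0.2362, 0.1701], [0.593, -0.1753, 0.1737]]
17.35 [0.407  0.2935 0.2085] [ 0.52 -0.21  0.03] 0.052901974319776744
top head 356 c [583.  267.3] sz [76.9 28.4] a 83.19 line 82.26 z [0.0306 0.0346 0.038 ] box [[564.0, 231.0], [593.0, 227.0], [602.
top handle 651 c [491.8 279.7] sz [ 26.5 154.6] a 81.94 line -8.57 z [0.026  0.0328 0.0366] box [[413.0, 277.0], [566.0, 256.0], [
top wedge 536 c [ 578.4 -235.6] sz [129.9  23.5] a 86.04 line 89.0 z [0.1695 0.1727 0.1756] box [[562.0, -300.0], [586.0, -301.0],
top wedgelow 575 c [ 582.1 -235.9] sz [130.3  26. ] a 89.48 line 87.99 z [0.1521 0.1726 0.1755] box [[568.0, -301.0], [594.0, -301
top flap/boss 179 c [ 618.  -211.5] sz [53.8 37.7] a 56.89 line 64.92 z [0.152  0.1726 0.1773] box [[588.0, -224.0], [619.0, -244.
top teal 810 c [531.4  72.9] sz [180.6  70.5] a 89.41 line 80.81 z [0.0262 0.0301 0.0339] box [[495.0, -17.0], [566.0, -18.0], [56
side head 248 c [582.4 266.8] sz [74.8 33.5] a 81.68 line 82.4 z [0.0279 0.0334 0.036 ] box [[560.0, 232.0], [594.0, 227.0], [604.
side handle 365 c [489.1 280.1] sz [ 26.8 156. ] a 82.25 line -7.58 z [0.024  0.032  0.0354] box [[410.0, 277.0], [565.0, 256.0], 
side wedge 427 c [ 575.8 -236.9] sz [130.5  26. ] a 85.6 line 88.57 z [0.1693 0.1714 0.1737] box [[558.0, -301.0], [584.0, -303.0]
side wedgelow 923 c [ 578.3 -237.2] sz [130.6  31.8] a 88.23 line 86.87 z [0.146  0.1687 0.1733] box [[560.0, -302.0], [592.0, -30
side flap/boss 1180 c [ 616.8 -218.2] sz [229.   67.2] a 89.74 line -88.72 z [0.1552 0.1696 0.1775] box [[583.0, -333.0], [650.0, 
side teal 873 c [534.8  71.2] sz [185.4  71.9] a 86.79 line 79.38 z [0.0136 0.0276 0.0318] box [[494.0, -19.0], [566.0, -23.0], [5
```

View pics/end.png

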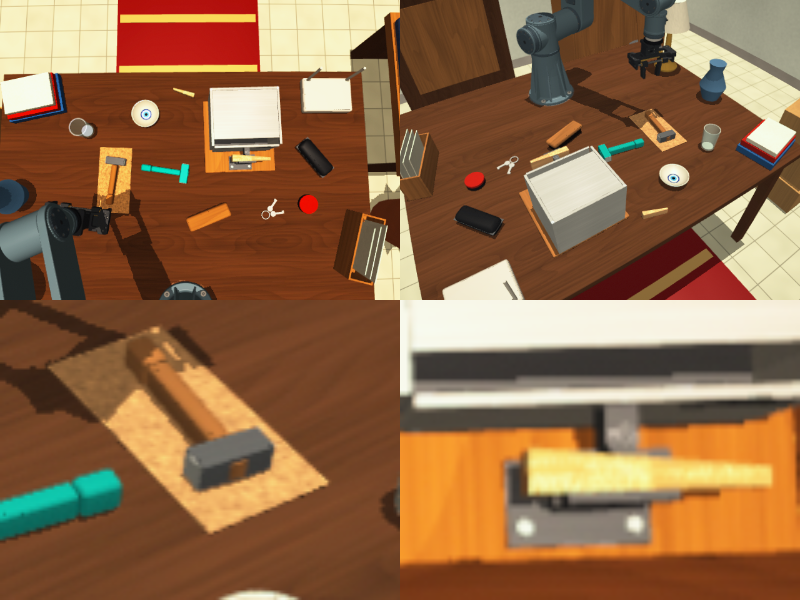

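The four panels show the hammer flat on the cork mat (crop 230,455), the wedge seated in the keeper (crop 640,470), the other things where they were, and the gripper clear.

```bash
python3 -c "
from bench import arm
print(arm.hand_in())"
```

```text
the job is handed in; nothing more can be done
None
```

The job is handed in, with no verdict returned: five gentle taps drove the wedge in about 30 mm until it stopped moving, with at most about 31 N read, the front looks flush, and the hammer lies flat on the cork mat with everything else left in place.

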